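# Release the sample rack with the loader's two round keys

### The job

The analyser's rack loader lets its tube rack out only while its two round release keys are down together. Press both round keys at once, one fingertip on each, and keep them pressed until the tube rack has slid all the way out to its stop, then let go and move clear. Press nothing else, do not touch the rack itself, and leave the other things around the loader where they are.

Things in the scene. Friction and masses are not known exactly. Their poses are not given: they have to be found in the camera images.
- loader: White rack loader fixed to the bench, 240 (x) x 345 (y -190 to +155) x 95 mm high; clear hood to 159 mm over the rear of the rack lane (x > +30, y > +29). Origin on the bench under it; x to its back, y to its left, z up; yaw up to 0.5 rad. On its flat deck (y -190 to +35), a row of three white keys at x = -20: round at y = -155 and -97, square at -32. Rack lane y = 30 to 142, open at the front (-x).
- key_left_top (a point): Centre of the top face of the left round release key (white, 28 mm diameter, next to the square key). At rest the top stands 14 mm above the deck, 109 mm above the bench; it is pressed straight down. A 3 mm high, 35 mm wide collar rings it.
- key_right_top (a point): The same for the right round key, the outermost of the row. The two round keys stand 58 mm apart, centre to centre, with 30 mm free between their caps.
- key_square_top (a point): Centre of the top face of the square key (25 x 25 mm, same height and travel), 65 mm to the left of the left round key: another function, not to be pressed.
- key_left (a joint): How far the left round key is down, m: 0 up, 0.007 fully down. Spring: 1.2 N to start it, 4 N fully down; springs back up when let go. It frees the rack once it is more than about 0.004 down.
- key_right (a joint): The same for the right round key.
- key_square (a joint): The same for the square key; stays at 0.
- shuttle (a joint): How far the tube rack on its carriage has come out, m: about 0.001 at rest (locked), 0.100 fully out at its stop. Driven out by its own spring and damper in 3 to 4 s while both round keys are down; if either comes up early it locks again at the next 25 mm notch. It stays out when the keys come up.
- rack_front (a point): Middle of the top edge of the rack carriage's front plate (90 mm wide). Rack: 160 mm long, 36 mm wide, with six capped tubes up to 145 mm above the bench, in the lane 200 mm or so left of the round keys; it moves towards the loader's front by 100 mm.
- bottle: Bystander: brown reagent bottle, 60 mm diameter, 130 mm tall, loose, behind the loader's right half. Origin at the centre of its underside.
- beaker: Bystander: empty glass beaker, 68 mm diameter, 80 mm tall, loose, behind the loader's left half. Origin at the centre of its underside.
- tipbox: Bystander: blue pipette tip box with clear lid, 112 x 77 x 57 mm, loose, left of the loader. Origin at the centre of its underside.
- pipette: Bystander: pipette lying on the bench, 280 mm long and up to 28 mm high, loose, right of the loader. Origin under its middle, x along it to its tip.

How it is judged (in metres and radians):
On the way, in this order (a step that is already met when the one before it is completed fails the run):
1. both round keys are pressed down together by the fingers while the rack is still in the loader (value of joint each of key_left, key_right above 0.0035 m and contact force between the fingers and key_left above 0.3 N and contact force between the fingers and key_right above 0.3 N and value of joint shuttle below 0.06 m), for 0.2 s.
2. the rack has come out to its stop with both round keys still held down by the fingers (value of joint each of key_left, key_right above 0.0025 m and contact force between the fingers and key_left above 0.3 N and contact force between the fingers and key_right above 0.3 N and value of joint shuttle above 0.095 m).
At the end, for the whole second after the job is handed in: The rack is fully out (joint above 95 mm of 100) and at rest, all three keys are up (within 1.5 mm), and the bottle, beaker, tip box and pipette stand or lie upright within 20 mm of where they began (value of joint shuttle above 0.095 m and velocity of joint shuttle below 0.005 m/s and value of joint each of key_left, key_right, key_square below 0.0015 m and distance of each of bottle, beaker, tipbox, pipette from where it was at the start of the episode below 0.02 m and angle between each of bottle, beaker, tipbox, pipette's own z axis and vertical below 0.2 rad); the robot touches nothing.
It fails at once if a round key is let up while the rack is still on its way out (value of joint shuttle between 0.01 and 0.093 m and value of joint any of key_left, key_right below 0.002 m).
It fails at once if the square key is pressed (value of joint key_square above 0.002 m).
It fails at once if the rack or its carriage is touched (contact force between any of the fingers, the arm and shuttle above 0.5 N).
It fails at once if a bystander is moved, lifted or knocked over (distance of any of bottle, beaker, tipbox, pipette from where it was at the start of the episode above 0.02 m or angle between any of bottle, beaker, tipbox, pipette's own z axis and vertical above 0.3 rad).
It also fails if it takes over 38 s, if anything falls off the work surface, if the arm or the gripper's body presses on something with over 40 N, if the wrist force passes 120 N, or if a joint passes its speed limit or range.

### The arm

A 7-joint arm with a two-finger parallel gripper is mounted at the origin on the work surface. World frame = base frame: x ahead of the robot, y to its left, z up, the work surface at z = 0. Lengths are in mm, angles in rad, forces in N, time in s.
With the tool pointing down it reaches from about 400 to 875 mm from the base axis. Payload 19.3 kg.
Tool frame: the origin (TCP) lies at the very end of the fingers, on their centre line; the grasp point (between the pads) lies 19 mm behind it; z points along the fingers, y is the direction in which the jaws open and shut (so a half turn about z gives the same grasp; the last joint's range is limited). The gripper opens to 85 mm and grips with 20 to 120 N. Pads are 22 mm wide; open, the fingers measure 114 mm over their backs; the gripper's body (76 mm by 85 mm) begins 54 mm behind the grasp point. The pads swing forward as they close: fully open they stand 13 mm farther back than shut.
Start: joints at [1.182, 0.521, -0.036, 1.599, 0.021, 1.021, -0.113], TCP at [195.864, -593.507, 193.691] pointing down, gripper open.
Joint ranges: [-2.91, 2.91], [-0.3, 2.13], [-1.5, 1.42], [0.17, 2.43], [-1.26, 4.41], [0.16, 1.93], [-2.52, 2.52]. Speed limits (rad/s): [1.89, 1.89, 2.39, 2.39, 3.01, 3.01, 3.01].

### API

Orientations are given as a unit quaternion [x, y, z, w].
In Python, from station import env, eyes gives the robot as it stands. Calls block until the motion is done:
- env.move_ptp(position, orientation): joint-space move of the TCP to a pose.
- env.move_linear(position, frame=None, vel=150, force_limit=None): straight line of the TCP; frame=None keeps the orientation; vel is the mean speed in mm/s. With force_limit (N) it stops when the force on the tool has changed by that much, and returns True; else False.
- env.goto_joints(angles): joint-space move.
- env.ungrasp() and env.grasp(strength=None): open the fingers fully, or close them until they stop; strength is the grip in N (None keeps the last).
- env.dwell(seconds).
- env.ik(position, orientation): joint angles nearest the present ones, or None.
- eyes.read_camera(name): name is "scene" or "side" or "wrist"; returns the picture (420x560x3 uint8, red, green, blue); there is no depth.
- eyes.camera_params(name): a dict with "intrinsics" (3x3 intrinsics, pixels), "D" ([k1, k2, p1, p2, k3] as OpenCV has them; the pictures are not rectified), "R" (3x3) and "t" (3): a world point X has camera coordinates R X + t. Camera axes: x right, y down, z forward; pixel columns grow to the right and rows downward; lengths in mm; the calibration is good to about 2 mm. A picture is of the moment at which its call begins: read the wrist's pose just before it. camera_params takes no time and is no camera call; for the wrist camera it gives the pose at the moment of the call.
A pose or a line that the arm cannot do raises env.Unreachable and nothing moves.
- env.finish_job(): hands the job in, once; it reports no verdict.
Readings, each from a call of its own:
- env.get_time_s(): time.
- env.get_joints(): joint angles.
- env.get_dq(): joint speeds.
- env.get_tau(): joint torques, N m.
- env.get_eef_pos(): TCP position.
- env.get_orientation(): TCP orientation.
- env.get_ft_force(): force on the tool from outside, world axes, zero at the start.
- env.get_moment(): the same for the moment, N m.
- env.get_grip_width(): opening from 0.0 (shut) to 1.0 (fully open).
Only numpy, scipy, OpenCV 4.12 (cv2) and the standard library are available. Lean on these libraries where they do the work, as an engineer would, in place of code of your own. Each camera call takes 0.05 s, during which the arm holds its last target. There are 200 camera calls.

## Working session

There is one attempt and no reset: what is moved stays moved. The work goes in short steps, each a Python script; the robot and the scene stay as the last script left them, time stands still between calls to the robot, and variables do not carry over. Pictures are saved under pics/ and viewed, about 8 in all and at most 12, crops included, and the job is handed in when it is done.

```bash
ls; mkdir -p pics; python3 - <<'E'
from station import env, eyes
import cv2,numpy as np
for n in ["scene","side","wrist"]:
    p=eyes.camera_params(n); im=eyes.read_camera(n)
    cv2.imwrite(f"pics/{n}0.png",im[:,:,::-1])
    print(n,np.round(p["intrinsics"],1).tolist(),np.round(p["D"],3),np.round(-p["R"].T@p["t"]),np.round(p["R"],2).tolist())
print(env.get_time_s(),env.get_orientation(),env.get_grip_width())
E
```

```text
pics
scene [[443.6, 0.0, 277.7], [0.0, 443.6, 208.0], [0.0, 0.0, 1.0]] [0.003 0.    0.    0.    0.   ] [1057. -560.  877.] [[0.84, 0.54, -0.01], [0.37, -0.59, -0.72], [-0.39, 0.6, -0.7]]
side [[400.6, 0.0, 278.8], [0.0, 400.6, 205.4], [0.0, 0.0, 1.0]] [0.038 0.    0.    0.    0.   ] [604. 831. 825.] [[-1.0, -0.02, -0.02], [-0.01, 0.72, -0.69], [0.03, -0.69, -0.72]]
wrist [[289.3, 0.0, 282.0], [0.0, 289.3, 212.0], [0.0, 0.0, 1.0]] [0.015 0.    0.    0.    0.   ] [ 264. -571.  374.] [[0.31, -0.95, -0.0], [-0.91, -0.3, 0.28], [-0.26, -0.09, -0.96]]
0.15 [ 9.87328609e-01  1.58688457e-01 -8.50276856e-05 -4.30522652e-04] 1.002419186627092
```

View pics/scene0.png

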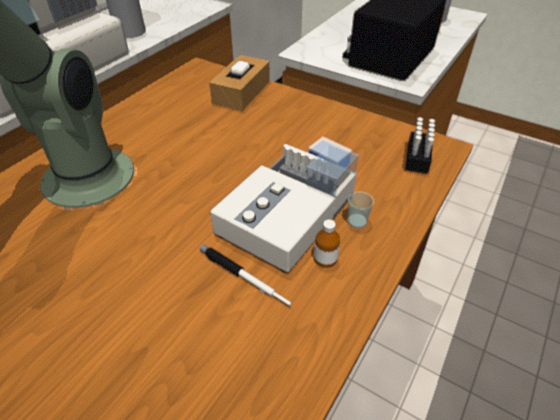

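View pics/side0.png

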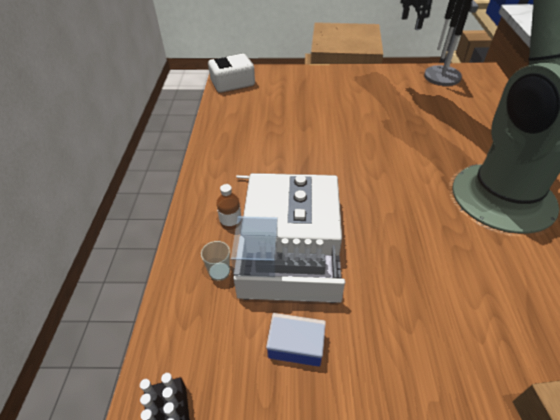

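The round keys are at about (248,216) and (263,202) in the scene picture, with the square key at (277,188). In the side picture they are at (301,181), (300,196) and (299,215). The open fingers are 85 mm apart inside, but the keys are 58 mm apart between centres, so I'll check what gripper control the interface offers.

View pics/wrist0.png

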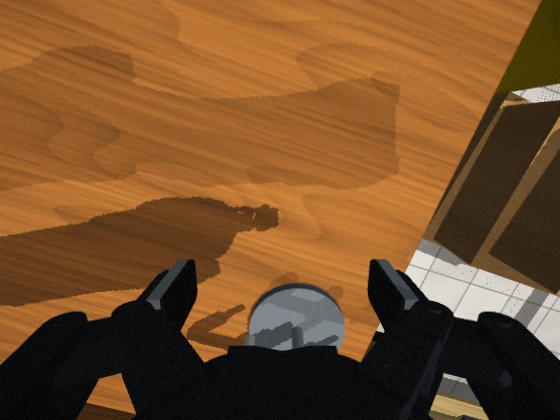

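The wrist view shows a grey disc on the bench under the gripper at about (297,320), so I won't press there. I can only command fully open or closing, but the tips swing forward as they close, so a firm surface below could stop them partway. I'll try that at 20 N on a bare patch of bench, and see whether the opening holds when lifted.

```bash
python3 - <<'E'
from h import *
q=[1,0,0,0]
def s(t): print(t,round(env.get_time_s(),2),np.round(env.get_eef_pos(),1),round(env.get_grip_width(),3),np.round(env.get_ft_force(),1))
env.move_ptp([450,-280,60],q); s('above')
print(env.move_linear([450,-280,-4],vel=60,force_limit=15)); s('low')
env.grasp(20); s('grasp')
env.dwell(0.3); s('dwell')
cv2.imwrite("pics/w1.png",eyes.read_camera("wrist")[:,:,::-1])
env.move_linear([450,-280,30],vel=60); s('lift')
E
```

```text
above 1.72 [ 449.8 -281.1   60.3] 1.003 [-0.5 -0.8 -0.5]
False
low 2.93 [ 450.2 -280.1   -3.7] 1.0 [-0.   0.7  0.6]
grasp 3.7 [ 450. -280.   -4.] -0.002 [-0.  -0.6  0.6]
dwell 4.0 [ 450. -280.   -4.] -0.002 [-0.7 -0.1 -0.2]
lift 4.77 [ 450. -280.   30.] -0.003 [ 0.1  0.6 -0.3]
```

View pics/w1.png

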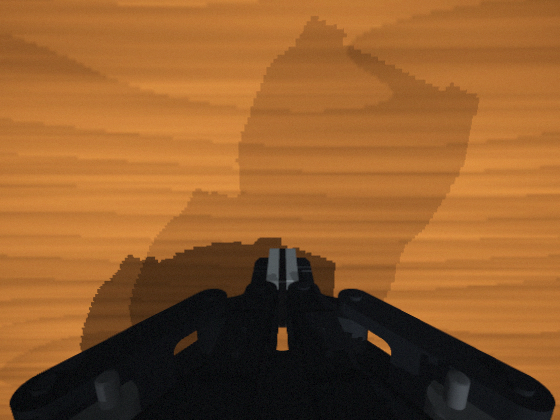

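The fingers shut fully at TCP z = -4 with no force, so the tips never reached the bench. I'll find the real contact height with the fingers shut, then repeat the test lower.

```bash
python3 - <<'E'
from h import *
def s(t): print(t,round(env.get_time_s(),2),np.round(env.get_eef_pos(),1),round(env.get_grip_width(),3),np.round(env.get_ft_force(),1))
print(env.move_linear([450,-280,-14],vel=60,force_limit=6)); s('shut contact')
p=env.get_eef_pos(); z0=p[2]
env.move_linear([450,-280,20],vel=100)
env.ungrasp(); s('open')
print(env.move_linear([450,-280,z0-5],vel=60,force_limit=8)); s('low')
env.grasp(20); s('grasp'); env.dwell(.2); s('dwell')
env.move_linear([450,-280,z0+2],vel=40); s('lift7')
E
```

```text
False
shut contact 5.65 [ 450.1 -280.1  -13.8] -0.004 [ 0.1 -0.1 -1. ]
open 6.92 [ 450. -280.   20.] 1.0 [-0.8  1.1  0.3]
False
low 7.72 [ 450.1 -280.1  -18.7] 0.997 [ 0.1 -0.3 -0.2]
grasp 8.49 [ 450.  -280.   -18.8] -0.002 [-0.6  0.8 -0.9]
dwell 8.69 [ 450.  -280.   -18.8] 0.004 [0.4 0.6 0.4]
lift7 9.02 [ 450.3 -280.1  -11.4] -0.002 [ 0.3 -0.6 -0.6]
```

The bench gives no contact at all there, even at z = -19. The loader deck is solid, so that's the next place to try. First I'll locate the keys from close up with the wrist camera.

```bash
python3 - <<'E'
from h import *
env.ungrasp()
env.move_linear([450,-280,190],vel=250)
env.move_ptp([505,75,215],[1,0,0,0])
env.dwell(0.2)
p=eyes.camera_params("wrist"); im=eyes.read_camera("wrist")
np.savez("w2.npz",im=im,**{k:np.array(v) for k,v in p.items()})
cv2.imwrite("pics/w2.png",im[:,:,::-1]); print(env.get_time_s(),env.get_eef_pos())
E
```

```text
12.3583 [505.09205408  74.25704404 214.93645327]
```

View pics/w2.png

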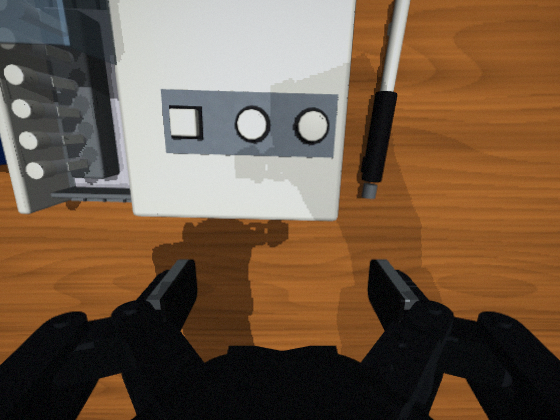

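The square key is at (185,122), and the round keys are at (252,124) and (313,126) on the grey panel. The deck's front edge is at row 217 and the pipette is on the right. I'll fit the caps from contours.

```bash
python3 - <<'E'
from h import *
d=dict(np.load("w2.npz")); im=d["im"]
roi=im[95:154,164:333].min(axis=2)
m=(roi>170).astype(np.uint8)
n,l,st,ce=cv2.connectedComponentsWithStats(m)
P=[]
for i in range(1,n):
    if 250<st[i,4]<1500:
        c=cv2.findContours((l==i).astype(np.uint8),cv2.RETR_EXTERNAL,cv2.CHAIN_APPROX_NONE)[0][0]
        (x,y),(a,b),_=cv2.minAreaRect(c); uv=ce[i]+[164,95]; X=onplane(d,uv,109); P.append(X)
        print(st[i].tolist(),uv.round(1),X.round(1))
P=sorted(P,key=lambda X:X[1])
print("dist",[np.linalg.norm(P[i+1]-P[i]).round(1) for i in range(len(P)-1)])
v=P[2]-P[0]; print("yaw",np.arctan2(-v[0],v[1]))
print("front edge", onplane(d,(134,215),95).round(1),onplane(d,(338,218),95).round(1))
E
```

```text
[5, 14, 27, 27, 656] [182.4 121.5] [583.  168.5 109. ]
[74, 15, 28, 29, 630] [251.2 123.7] [581.  103.7 109. ]
[136, 16, 26, 29, 591] [312.4 125.4] [579.4  45.7 109. ]
dist [np.float64(58.0), np.float64(64.9)]
yaw -0.029101374626756348
front edge [486.8 234.7  95. ] [483.   13.7  95. ]
```

The spacings come out at 58.0 and 64.9 mm, matching the given 58 and 65. Next I'll try the partial close on the bare front part of the deck, well clear of the keys.

```bash
cat >> h.py <<'E'
psi=-0.029
Q=[np.cos(psi/2),np.sin(psi/2),0,0]
def s(t): print(t,round(env.get_time_s(),2),np.round(env.get_eef_pos(),1),round(env.get_grip_width(),3),np.round(env.get_ft_force(),1),flush=True)
E
python3 - <<'E'
from h import *
env.move_ptp([515,76.6,125],Q)
print(env.move_linear([515,76.6,88],vel=60,force_limit=10)); s('low')
env.grasp(20); s('grasp')
env.move_linear([515,76.6,93],vel=40); s('lift5')
E
```

```text
False
low 13.57 [515.1  76.6  88.1] 0.997 [-0.3 -0.4  0.4]
grasp 14.34 [515.   76.6  88. ] 0.001 [-0.8 -0.5  0.6]
lift5 14.62 [515.2  76.6  93.3] -0.004 [-0.4  0.4 -0.6]
```

The fingers shut fully 7 mm below the nominal deck height without touching it. I'll look at where the shut tips really are relative to the deck.

```bash
python3 - <<'E'
from h import *
print(env.move_linear([515,76.6,84],vel=60,force_limit=5)); s('low')
a=eyes.read_camera("side")[120:320,220:400]; b=eyes.read_camera("wrist")[60:420,100:460]
print(env.get_tau().round(1) if hasattr(env.get_tau(),'round') else env.get_tau())
a=cv2.resize(a,None,fx=2,fy=2)
c=np.zeros((400,740,3),np.uint8); c[:,:360]=a[:400]; c[:360,370:730]=b
cv2.imwrite("pics/t3.png",c[:,:,::-1])
E
```

```text
False
low 14.92 [514.6  76.5  83.4] -0.001 [0.1 0.4 0. ]
[ -0.  -81.4  -0.2 -26.6   0.   -0.   -0. ]
```

View pics/t3.png

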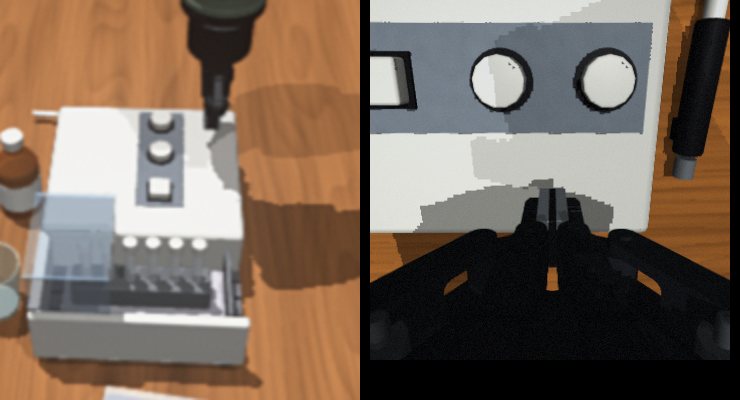

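The side view (left) shows the shut gripper over the deck's front edge. In the wrist view (right) the tips end at crop (553,188), which is full-image pixel (283,248). I'll project the TCP to see whether the real tips match it.

```bash
python3 - <<'E'
from h import *
p=eyes.camera_params("wrist"); e=np.array(env.get_eef_pos()); print(e)
for dz in (0,11.6,20,30):
    X=e+[0,0,dz]
    uv=cv2.projectPoints(X[None],cv2.Rodrigues(p["R"])[0],p["t"],p["intrinsics"],np.array(p["D"]))[0].ravel(); print(dz,uv.round(1))
E
```

```text
[514.915875    76.60056659  83.83664186]
0 [283.  239.9]
11.6 [283.1 246.7]
20 [283.1 252.2]
30 [283.2 259.4]
```

```bash
python3 - <<'E'
from h import *
print(env.move_linear([515,76.6,68],vel=60,force_limit=6)); s('low')
a=eyes.read_camera("wrist")[200:420,180:390]
env.move_linear([515,76.6,122],vel=150); s('up')
b=eyes.read_camera("wrist")[200:420,180:390]
c=np.hstack([a,b]); cv2.imwrite("pics/t4.png",cv2.resize(c,None,fx=1.9,fy=1.9)[:,:,::-1])
E
```

```text
False
low 15.43 [514.7  76.6  67.6] -0.0 [ 0.3 -0.6  0.6]
up 15.99 [515.1  76.6 122.3] 0.001 [ 0.1 -0.4 -0.6]
```

View pics/t4.png

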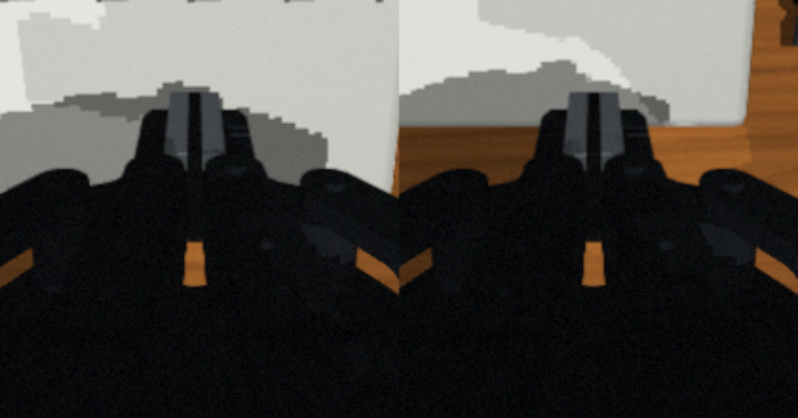

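In both views the tips look the same, and at TCP z = 67.6 their shadow almost meets them. So the fingertips really end about 30 mm short of the stated TCP, which means none of my tests made contact. I'll find the tip height by gently touching the deck with the fingers shut, then redo the partial close.

```bash
python3 - <<'E'
from h import *
env.move_linear([515,76.6,71],vel=150)
hit=env.move_linear([515,76.6,48],vel=25,force_limit=5); s('probe'); print(hit)
if hit:
    zc=env.get_eef_pos()[2]
    env.move_linear([515,76.6,zc+18],vel=120); env.ungrasp(); s('open')
    h2=env.move_linear([515,76.6,zc-6],vel=80,force_limit=8); print(h2); s('low')
    if not h2:
        env.grasp(20); s('grasp')
        env.move_linear([515,76.6,zc-3],vel=40); s('lift3')
        env.move_linear([515,76.6,zc+12],vel=80); s('lift')
E
```

```text
probe 17.13 [515.1  76.6  57.5] 0.0 [-1.9 -0.3  8.7]
True
open 18.22 [515.   76.6  75.5] 0.999 [0.1 0.1 0.1]
False
low 18.67 [514.8  76.6  51.2] 1.005 [ 0.5  0.1 -0.2]
grasp 19.18 [517.3  76.5  53.9] 0.605 [-2.5 -4.8 37.2]
lift3 19.43 [517.2  77.   57.2] 0.283 [-10.3  -4.3  49.4]
lift 19.77 [515.2  76.7  69.7] -0.003 [0.  0.3 0.5]
```

That works. The shut tips touch the deck at TCP z ≈ 57.5, and closing from 6 mm lower jams at opening 0.605 (about 51 mm) with 37 N. The fully pressed key tops are 7 mm above the deck, so the same move at z ≈ 58.5 over the keys should swing both tips onto the caps and hold them down.

```bash
python3 - <<'E'
from h import *
x,y=579.5,74.7
env.move_linear([515,76.6,92],vel=200)
env.move_linear([x,y,84],vel=120); env.ungrasp(); s('above open')
h=env.move_linear([x,y,58.5],vel=80,force_limit=6); s('low'); print(h)
if not h:
    env.grasp(20); s('grasp')
    for _ in range(2): env.dwell(0.4); s('hold')
    a=eyes.read_camera("side")[100:350,200:400]; b=eyes.read_camera("wrist")[0:420,80:480]
    c=np.zeros((420,740,3),np.uint8); a=cv2.resize(a,None,fx=1.6,fy=1.6); c[:400,:320]=a; c[:,330:730]=b
    cv2.imwrite("pics/p5.png",c[:,:,::-1])
E
```

```text
above open 21.51 [579.5  74.7  84. ] 1.002 [ 0.2 -0.1 -0.3]
low 21.98 [579.2  74.7  58. ] 1.002 [-0.5  0.9  0.5]
False
grasp 22.47 [581.8  75.   61.5] 0.559 [-3.4 -1.4 37.4]
hold 22.87 [581.9  74.9  61.5] 0.56 [-3.9 -1.3 37.7]
hold 23.27 [581.9  74.9  61.5] 0.56 [-3.8 -1.5 37.2]
```

View pics/p5.png

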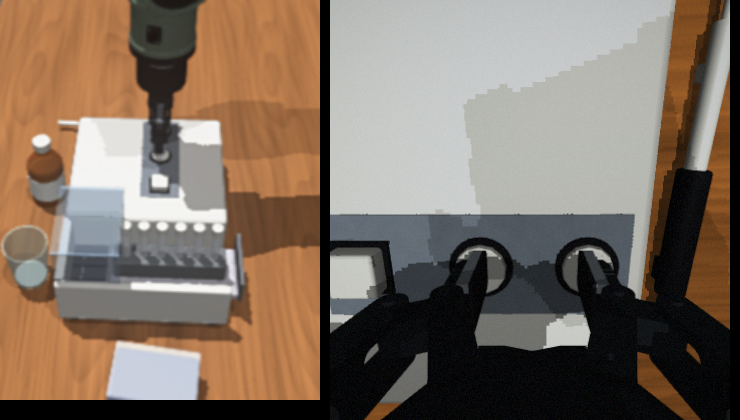

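One fingertip is centred on each round cap and both caps are down. The jam is steady at 0.56 and 37 N, and the rack front at crop (240,265) is already coming out past the loader's front. I'll keep holding and check that the rack has stopped.

```bash
python3 - <<'E'
from h import *
env.dwell(3.2); s('hold')
a=eyes.read_camera("side"); env.dwell(0.8); s('hold'); b=eyes.read_camera("side")
d=cv2.absdiff(a,b)[200:330,200:420].max(2); print("moved px",(d>40).sum())
c=cv2.resize(b[100:350,160:420],None,fx=2.2,fy=2.2); cv2.imwrite("pics/p6.png",c[:,:,::-1])
E
```

```text
hold 26.57 [581.9  74.9  61.5] 0.56 [-3.  -1.5 37.4]
hold 27.42 [581.9  74.9  61.5] 0.56 [-3.  -1.5 37.6]
moved px 0
```

View pics/p6.png

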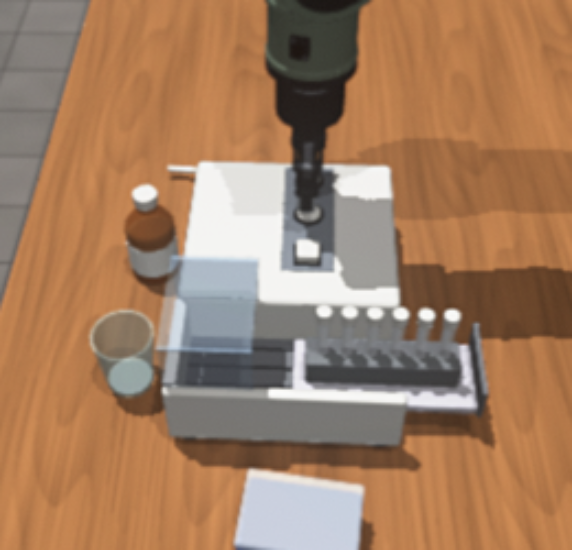

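The rack is out about 100 mm, with its front plate at crop (480,370), and nothing moved between frames 0.8 s apart. Now I'll let go and move clear.

```bash
python3 - <<'E'
from h import *
env.ungrasp(); env.move_linear([579.5,74.7,200],vel=150); s('clear'); env.dwell(.3)
b=eyes.read_camera("scene"); w=eyes.read_camera("wrist"); s('pic')
c=np.zeros((420,760,3),np.uint8); c[:360,:360]=cv2.resize(b[120:320,200:400],(360,360)); c[:300,360:]=cv2.resize(w,(400,300))
cv2.imwrite("pics/p7.png",c[:,:,::-1])
env.dwell(0.2)
E
```

```text
clear 29.02 [579.   74.6 199.1] 0.995 [-0.1  0.7 -0.8]
pic 29.43 [579.5  74.7 199.8] 1.003 [0.4 0.3 0.3]
```

View pics/p7.png

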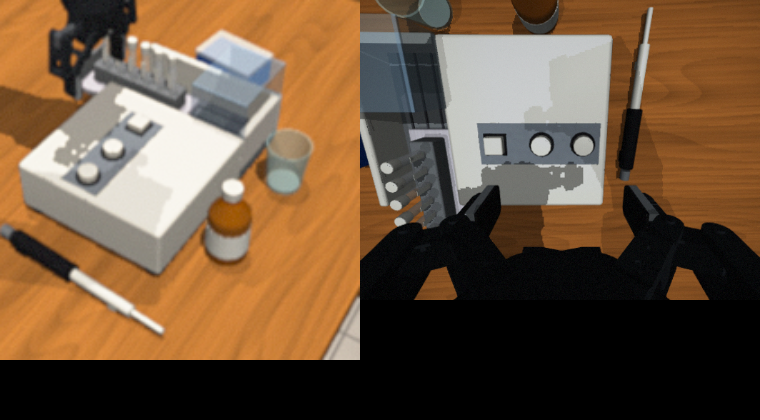

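All three keys are up, the rack is still out, the bystanders are in place and the gripper is clear. Handing in.

```bash
python3 -c "
from station import env; env.finish_job(); print(env.get_time_s())"
```

```text
the job is handed in; nothing more can be done
the job is handed in; nothing more can be done
```

I pressed both round keys together, one fingertip on each, and held them until the rack had stopped fully out. I then let go, moved clear and handed the job in at about 29.6 s of the 38 s allowed. No verdict was reported.

- **How it was pressed:** The gripper can only open fully (85 mm) or close, and the keys are 58 mm apart. I lowered it open over the keys and closed it at 20 N, so the tips swung down onto both caps. They jammed there at opening 0.56 with about 37 N on the wrist, steady for about 5 s.
- **Last checks:**
  - **Rack:** it looked about 100 mm out, judged by eye from the picture. No pixels changed over the final 0.8 s of holding.
  - **After release:** all three keys looked up, and the bottle, beaker, tip box and pipette looked upright and unmoved. The wrist force was about zero with the tool 200 mm up.
- **What disagreed:**
  - **Fingertip position:** the tips end about 37 mm short of the stated TCP. My first closing tests, on the bench and deck, therefore touched nothing, and I had to find the real height by touching the deck.
  - **Deck contact:** I also pressed briefly on the bare front of the loader's deck, with 9 N and then up to 49 N, to test the partial close. This was away from the keys and the rack.

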